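# Feed a dowel rack through a spring gate

## Task

Press the hinged board beside the chute down with one fingertip so that the gate drops, and keep it down while the other fingertip pushes the dowel rack along the chute until it is wholly past the gate; then take the hand away and let the gate spring shut behind the rack. The gate must not bear on the rack, the rack is only pushed, never lifted or tipped, and everything else on the bench is left alone.

Things in the scene. Friction and masses are not known exactly. Their poses are not given: they have to be found in the camera images.
- jig: Feeding jig fixed to the table: a raised straight chute and a press board on a plywood base (370 x 235 x 12 mm). Origin on the table (z = 0) under the middle of the gate; x = along the chute, the way the rack must travel; y = from the chute towards the press board; z up. All 'jig' numbers are mm in this frame. Base covers x -205 to 165, y -55 to 180. Place and angle vary.
- chute_start (a point): Middle of the chute floor at its open upstream end (jig -200, 0, 70). The floor is 64 wide between two side rails, each 10 thick (jig y 32 to 42 and -42 to -32), whose tops at jig z 82 stand only 12 above the floor, so fingertips pass over them.
- chute_stop (a point): Foot of the end stop's face on the chute floor (jig 150, 0, 70): a wooden block 36 tall that closes the downstream end of the chute.
- gate (a joint): Spring hinge of press board and gate (rad): 0 = board level, gate shut; grows as the board is pressed, hard stop 0.24. From 0.12 the gate is wholly below the chute floor; about 0.2 is a good opening. Axis along jig x at jig y 165, z 93. Pressed at jig y 90 it takes about 2 to 4 N to start and 6 to 9 N near the stop; springs shut once let go.
- press_board (a point): Pale wooden board 245 x 103 x 10 mm beside the chute, over jig x -185 to 60, y 62 to 165, flat top level at jig z 100 when shut. Hinged along its outer long edge; the edge by the chute goes down. A fingertip on it at jig y 75 to 95 sinks about 15 mm for 0.2 rad and can slide along while pressing. Origin: middle of its top; axes as the jig's when shut.
- gate_top (a point): The gate: wooden plate across the chute in a floor slot, 12 mm thick (jig x -6 to 6), 60 wide, 14 proud of the floor when shut. Joined to the press board by an arm and turning with it; sinks into the slot when the board is pressed. Origin: middle of its top edge (jig 0, 0, 84 when shut); axes as the jig's when shut.
- rack: Loose wooden dowel rack, 100 mm long (its x, the way of travel), 60 wide, 45 tall, 0.25 to 0.5 kg: a flat full-height board at each end, six short dowels between, below the top. Origin: middle of its underside. Starts on the chute floor, rear face 115 to 165 mm and front 15 to 65 mm before the gate's middle. Top at jig z 115; push its rear board at jig z 82 to 115.
- screw_jar: Bystander, leave alone: small glass jar, 48 mm across, 75 tall, standing on the jig's base past the end of the press board. Origin at its underside.
- sanding_block: Bystander, leave alone: cork sanding block 100 x 60 x 30 mm on the table beside the chute. Origin at its underside.
- chair_knob: Bystander, leave alone: turned wooden knob, 40 mm across, 56 tall, on the table beside the chute. Origin at its underside.
- glue: Bystander, leave alone: white bottle 60 mm across, 160 tall, on the table beside the chute's far end. Origin at its underside.
- mallet: Bystander, leave alone: hammer 260 mm long lying on the table before the chute's open end.
- tin: Bystander, leave alone: open steel tin, 72 mm across, 95 tall, on the table beyond the jig's stop end. Origin at its underside.
- offcut: Bystander, leave alone: wooden offcut 130 x 45 x 28 mm on the table beyond the jig's stop end. Origin at its underside.
Not all that is in view belongs to the job. Leave any green or turquoise look-alike of the rack alone.

How it is judged:
On the way, in this order (a step that is already met when the one before it is completed fails the run):
1. a finger holds the press board down and the gate open (0.12 rad or more) with the rack still wholly before the gate (value of joint gate above 0.12 rad and contact force between the fingers and gate above 0.5 N and x of rack in the frame of jig below -0.05 m), for 0.1 s.
2. a finger pushes the rack over the gate while a finger holds the press board down (value of joint gate above 0.12 rad and contact force between the fingers and gate above 0.5 N and x of rack in the frame of jig between -0.03 and 0.035 m and contact force between the fingers and rack above 0.1 N), for 0.04 s.
At the end, for the whole second after the job is handed in: The rack stands at rest and upright on the chute floor between the rails, its rear face at least 10 mm past the middle of the gate and its front no farther than the end stop, and the gate has sprung shut behind it (hinge below 0.03 rad) (x of rack in the frame of jig between 0.06 and 0.105 m and z of rack in the frame of jig between 0.066 and 0.074 m and y of rack in the frame of jig between -0.008 and 0.008 m and angle between rack's own z axis and vertical below 0.06 rad and value of joint gate below 0.03 rad and linear speed of rack below 0.02 m/s); the robot touches nothing.
It fails at once if the gate bears on the rack with more than 2 N (contact force between gate and rack above 2 N).
It fails at once if the rack is lifted more than 10 mm off the chute floor (z of rack in the frame of jig above 0.08 m).
It fails at once if the rack is tipped by more than 0.2 rad (angle between rack's own z axis and vertical above 0.2 rad).
It fails at once if something else on the bench is moved by more than 20 mm (distance of any of screw_jar, sanding_block, chair_knob, glue, mallet, tin, offcut from where it was at the start of the episode above 0.02 m).
It also fails if it takes over 54 s, if anything falls off the work surface, if the arm or the gripper's body presses on something with over 40 N, if the wrist force passes 120 N, or if a joint passes its speed limit or range.

## Robot

A 6-joint arm with a two-finger parallel gripper is mounted at the origin on the work surface. World frame = base frame: x ahead of the robot, y to its left, z up, the work surface at z = 0. Lengths are in m, angles in rad, forces in N, time in s.
With the tool pointing down it reaches from about 0.275 to 0.725 m from the base axis. Payload 5.6 kg.
Tool frame: the origin (TCP) lies on the centre line of the jaws, within the pads' length; the fingertips stand 17 mm ahead of it and the grasp point (between the pads) lies 2 mm behind it; y points along the fingers, x is the direction in which the jaws open and shut, and the axes are right-handed (so a half turn about y gives the same grasp; the last joint's range is limited). The gripper opens to 85 mm and grips with 20 to 120 N. Pads are 22 mm wide; open, the fingers measure 114 mm over their backs; the gripper's body (76 mm by 85 mm) begins 54 mm behind the grasp point. The pads swing forward as they close: fully open they stand 13 mm farther back than shut.
Start: joints at [0.285, 0.255, 0.108, 0, -1.424, -0.285], TCP at [0.55, 0, 0.248] pointing down, gripper open.
Joint ranges: [-2.95, 2.95], [-1.21, 1.97], [-1.09, 1.5], [-2.87, 1.71], [-2.94, -0.07], [-3.05, 3.05]. Speed limits (rad/s): [2.57, 2.57, 3.14, 3.14, 3.14, 3.14].

## Interface

Orientations are given as a unit quaternion [w, x, y, z].
In Python, from plant import manip gives the robot as it stands. Calls block until the motion is done:
- manip.goto(position, orientation): joint-space move of the TCP to a pose.
- manip.movel(position, attitude=None, feed=0.15): straight line of the TCP; attitude=None keeps the orientation; feed is the mean speed in m/s.
- manip.move_j(angles): joint-space move.
- manip.command_gripper(opening, effort=None): opening from 0.0 (shut) to 1.0 (fully open); effort is the grip in N (None keeps the last); returns when the fingers have stopped.
- manip.sleep(seconds).
- manip.inverse_kinematics(position, orientation): joint angles nearest the present ones, or None.
- manip.sense(): the state.
- manip.get_image(name): name is "scene" or "side" or "wrist"; returns the picture (480x640x3 uint8, blue, green, red); there is no depth.
- manip.camera_params(name): a dict with "fx", "fy", "cx", "cy" (pixels), "pose" (4x4, takes a point from camera to world coordinates); the wrist camera has in their place "T_tool_cam" (4x4, takes a point from camera to tool coordinates, whose origin is the TCP and whose axes are the tool frame's). Camera axes: x right, y up, looking along -z (the intrinsics and any distortion apply to the point x, -y, -z); pixel columns grow to the right and rows downward; lengths in m; the calibration is good to about 2 mm. A picture is of the moment at which its call begins: read the wrist's pose just before it. camera_params takes no time and is no camera call.
A pose or a line that the arm cannot do raises manip.PlanningError and nothing moves.
- manip.close_job(): hands the job in, once; it reports no verdict.
The state is a dict: "t": time; "qpos": joint angles; "joint_vel": joint speeds; "effort": joint torques, N m; "ee_pos": TCP position; "eef_rot": TCP orientation; "ft_force": force on the tool from outside, world axes, zero at the start; "moment": the same for the moment, N m; "opening": opening from 0.0 (shut) to 1.0 (fully open).
Only numpy, scipy, OpenCV 4.12 (cv2) and the standard library are available. Lean on these libraries where they do the work, as an engineer would, in place of code of your own. Each camera call takes 0.05 s, during which the arm holds its last target. There are 200 camera calls.

## Working session

There is one attempt and no reset: what is moved stays moved. The work goes in short steps, each a Python script; the robot and the scene stay as the last script left them, time stands still between calls to the robot, and variables do not carry over. Pictures are saved under pics/ and viewed, about 8 in all and at most 12, crops included, and the job is handed in when it is done.

```bash
mkdir -p pics; ls; python3 - <<'E'
from plant import manip
import cv2
for n in ("scene","side"):
    cv2.imwrite(f"pics/{n}0.png",manip.get_image(n)); p=manip.camera_params(n); print(n,p)
print(manip.camera_params("wrist")); print(manip.sense())
E
```

```text
pics
scene {'fx': 541.6190389885649, 'fy': 541.6190389885649, 'cx': 313.8551180415751, 'cy': 230.58637038427582, 'pose': array([[ 0.84660773, -0.38626798,  0.36613167,  0.98677693],
       [ 0.53217918,  0.62264253, -0.57367378, -0.58945466],
       [-0.00637734,  0.6805243 ,  0.73269776,  0.87285281],
       [ 0.        ,  0.        ,  0.        ,  1.        ]])}
side {'fx': 485.27131988065094, 'fy': 485.27131988065094, 'cx': 318.94823809481335, 'cy': 240.42913060731064, 'pose': array([[-0.99529372,  0.08002143, -0.05465336,  0.57094818],
       [-0.09576941, -0.72620946,  0.68077018,  0.59968779],
       [ 0.01478641,  0.68280041,  0.73045532,  0.72367005],
       [ 0.        ,  0.        ,  0.        ,  1.        ]])}
{'fx': 399.01566705512573, 'fy': 399.01566705512573, 'cx': 326.4609330995328, 'cy': 237.9808839181848, 'T_tool_cam': array([[ 9.99997908e-01, -5.53204354e-04,  1.96940364e-03,
         9.07803433e-07],
       [ 2.04560836e-03,  2.66430738e-01, -9.63851896e-01,
        -1.23827252e-01],
       [ 8.49740061e-06,  9.63853908e-01,  2.66431312e-01,
         6.66084578e-02],
       [ 0.00000000e+00,  0.00000000e+00,  0.00000000e+00,
         1.00000000e+00]])}
{'t': 0.1, 'qpos': array([ 2.84555845e-01,  2.55681821e-01,  1.07158832e-01, -4.02324106e-04,
       -1.42392564e+00, -2.84566632e-01]), 'joint_vel': array([ 0.00089034, -0.00090867,  0.00324457,  0.00109091,  0.00019974,
        0.00047113]), 'effort': array([-2.13976258e-03, -3.87604666e+01,  2.38473254e+01,  5.37796766e+00,
       -3.79605262e-03, -3.77010252e-06]), 'ee_pos': array([5.49589630e-01, 2.53264714e-05, 2.47502271e-01]), 'eef_rot': array([ 6.24927732e-04,  5.75435409e-04, -7.07077562e-01,  7.07135489e-01]), 'ft_force': array([0.31270405, 0.57586596, 0.48433627]), 'moment': array([0.02922492, 0.03861486, 0.0172294 ]), 'opening': 0.9972869569683945}
```

View pics/scene0.png

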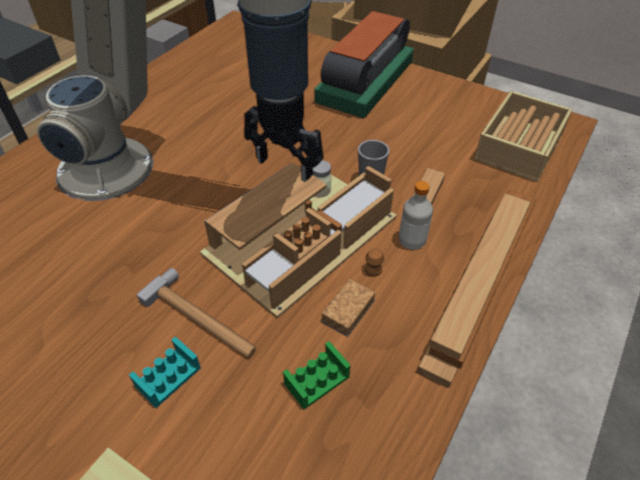

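View pics/side0.png

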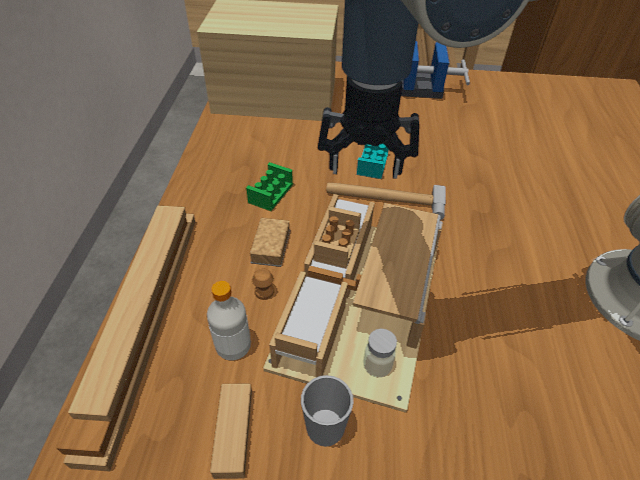

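The side view shows the chute running from about (350,205) down to the stop at (300,345). The rack is upstream at (338,235), the press board is at (400,260) and the jar is at (381,350). I'll enlarge both views.

```bash
python3 - <<'E'
import cv2
def crop(n,x0,y0,x1,y1,s):
    c=cv2.resize(cv2.imread(f"pics/{n}0.png")[y0:y1,x0:x1],None,fx=s,fy=s,interpolation=cv2.INTER_CUBIC)
    for x in range((x0//20+1)*20,x1,20):
        cv2.line(c,(int((x-x0+.5)*s),0),(int((x-x0+.5)*s),6),(0,0,255),1); cv2.putText(c,str(x),(int((x-x0)*s)-10,18),0,.38,(0,0,255),1)
    for y in range((y0//20+1)*20,y1,20):
        cv2.line(c,(0,int((y-y0+.5)*s)),(6,int((y-y0+.5)*s)),(0,0,255),1); cv2.putText(c,str(y),(8,int((y-y0)*s)+4),0,.38,(0,0,255),1)
    cv2.imwrite(f"pics/{n}1.png",c)
crop("side",250,185,450,410,2.66); crop("scene",195,155,405,310,3.8)
E
```

```text
(no output)
```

View pics/side1.png

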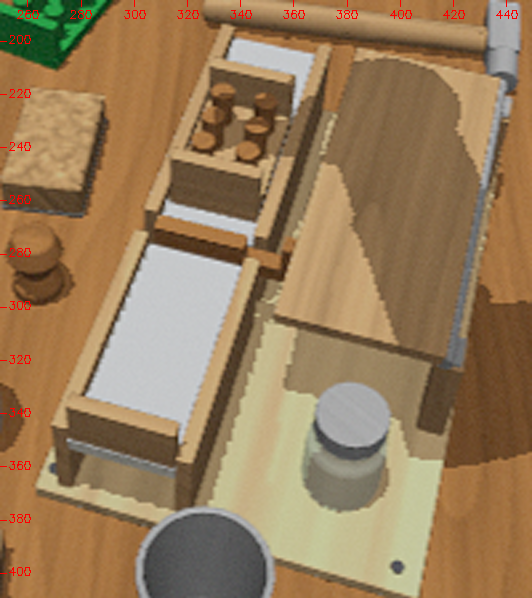

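View pics/scene1.png

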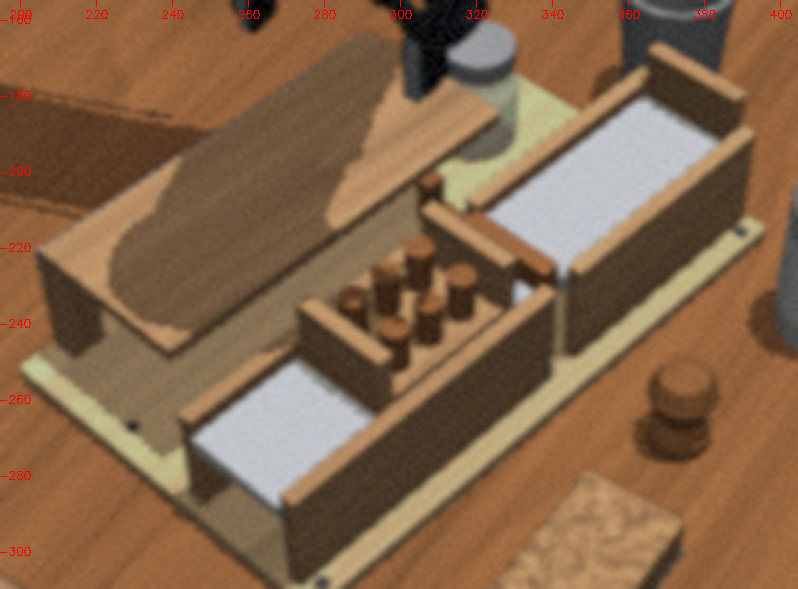

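```bash
cat > h.py <<'E'
import numpy as np, cv2
from scipy.optimize import least_squares
def proj(p,P):
    T=np.linalg.inv(p["pose"]); c=(np.asarray(P)@T[:3,:3].T+T[:3,3])*[1,-1,-1]
    return np.c_[c[:,0]/c[:,2]*p["fx"]+p["cx"],c[:,1]/c[:,2]*p["fy"]+p["cy"]]
def w(j,P):  # jig mm -> world m
    P=np.atleast_2d(P)/1000.; c,s=np.cos(j[2]),np.sin(j[2])
    return np.c_[j[0]+c*P[:,0]-s*P[:,1],j[1]+s*P[:,0]+c*P[:,1],P[:,2]]
E
cat > fit.py <<'E'
from h import *
from plant import manip
side=[((-185,62,100),(357,48)),((-185,165,100),(505,80)),((60,62,100),(275,314)),((60,165,100),(455,355)),((165,-55,12),(38,486)),((165,180,12),(417,596))]
scene=[((-185,165,100),(37,250)),((-185,62,100),(170,353)),((60,62,100),(498,116)),((60,165,100),(372,30)),((-205,180,12),(22,365)),((165,-55,12),(765,228)),((-200,-42,82),(285,500)),((-200,42,82),(182,415))]
rside=[((-50,-30,115),(210,62)),((-50,30,115),(293,82)),((50,-30,115),(173,157)),((50,30,115),(262,180))]
rscene=[((50,30,115),(425,203)),((50,-30,115),(512,265)),((-50,30,115),(300,303)),((-50,-30,115),(390,365))]
cs=manip.camera_params("side"); cc=manip.camera_params("scene")
pix=lambda L,s,o: np.array([b for a,b in L])/s+np.array(o)-.5
S=(2.66,(250,185)); C=(3.8,(195,155))
g=lambda L:np.array([a for a,b in L],float)
def res(v):
    j=v[:3]; r=[]
    for L,R,p,k in ((side,rside,cs,S),(scene,rscene,cc,C)):
        r.append(proj(p,w(j,g(L)))-pix(L,*k)); r.append(proj(p,w(j,g(R)+[v[3],v[4],0]))-pix(R,*k))
    return np.vstack(r)
b=None
for a in (0,1.57,3.14,-1.57):
    f=least_squares(lambda v:res(v).ravel(),[.55,.2,a,-90,0],loss="soft_l1",x_scale=[.1,.1,.1,10,10])
    if b is None or f.cost<b.cost:b=f
print(b.x,b.cost); print(res(b.x).round(1).tolist())
np.save("j.npy",b.x)
E
python3 fit.py
```

```text
[ 5.99955761e-01  7.35791392e-02  1.37220214e+00 -7.64236433e+01
 -1.38688959e+00] 21.849186619585353
[[1.0, -0.7], [-0.5, -1.3], [0.5, -0.5], [-2.1, 0.5], [-0.4, 0.0], [1.7, 0.5], [0.9, -2.0], [1.4, -2.7], [-1.4, 0.3], [-0.8, -0.3], [0.5, 0.1], [-0.3, -0.2], [0.9, -1.4], [-0.3, -0.3], [-1.1, 0.4], [0.7, -0.5], [2.0, 1.7], [-1.5, -0.5], [3.1, -0.8], [2.6, -2.2], [-0.5, -0.1], [-1.7, -0.1]]
```

```bash
cat >> h.py <<'E'
from scipy.spatial.transform import Rotation as Ro
def quat(j):
    jx=np.array([np.cos(j[2]),np.sin(j[2]),0]); jy=np.array([-jx[1],jx[0],0])
    R=np.c_[jy,[0,0,-1],-jx]; q=Ro.from_matrix(R).as_quat(); return q[[3,0,1,2]]
def wristcam(m,s):
    p=dict(m.camera_params("wrist")); T=np.eye(4); q=s["eef_rot"]; T[:3,:3]=Ro.from_quat(q[[1,2,3,0]]).as_matrix(); T[:3,3]=s["ee_pos"]
    p["pose"]=T@p["T_tool_cam"]; return p
PTS=[(-185,62,100),(-185,165,100),(60,62,100),(60,165,100),(-200,32,82),(-200,-32,82),(-200,42,82),(-200,-42,82),(-6,-30,84),(-6,30,84)]
def tojig(j,p):
    c,s=np.cos(j[2]),np.sin(j[2]); d=np.array(p[:2])-j[:2]
    return np.array([c*d[0]+s*d[1],-s*d[0]+c*d[1],p[2]])*1000
def overlay(m,j,name):
    s=m.sense(); im=m.get_image("wrist"); p=wristcam(m,s)
    P=PTS+[(j[3]+a,j[4]+b,115) for a in(-50,50) for b in(-30,30)]
    for u in proj(p,w(j,P)):
        if abs(u).max()<2000: cv2.drawMarker(im,tuple(int(round(a)) for a in u),(255,0,255),0,9,1)
    cv2.imwrite(name,cv2.resize(im,(800,600),interpolation=cv2.INTER_CUBIC))
E
python3 - <<'E'
from h import *
from plant import manip
j=np.load("j.npy")
p=w(j,(-160,42.5,235))[0]; print(p)
manip.goto(p,quat(j)); manip.command_gripper(0.84,60)
s=manip.sense(); print(s["t"],s["ee_pos"],s["opening"],tojig(j,s["ee_pos"]),s["ft_force"])
overlay(manip,j,"pics/w1.png")
E
```

```text
[ 0.52672449 -0.07489116  0.235     ]
0.8083 [ 0.52702862 -0.07421972  0.23499622] 0.8376799407149463 [-159.28174884   42.33431749  234.9962185 ] [-0.32390481  0.7526913  -0.52613206]
```

View pics/w1.png

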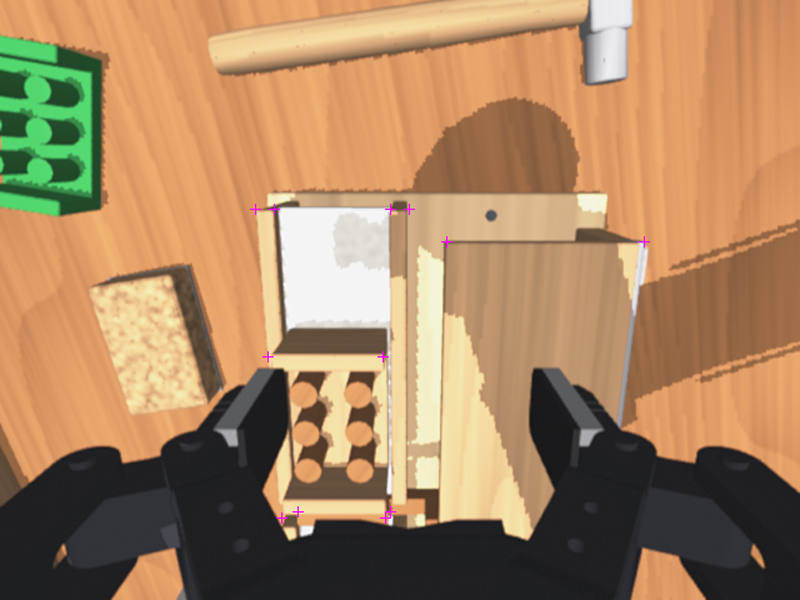

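The overlay matches the board and rail edges to about 1 mm, with the rack's rear edge at y=355 px as predicted. The fingers are symmetric, with a gap of about 72 mm. I'll lower until the board is touched.

```bash
python3 - <<'E'
from h import *
from plant import manip
j=np.load("j.npy")
P=lambda x,z: w(j,(x,42.5,z))[0]
manip.movel(P(-150,130),quat(j),0.15)
manip.sleep(.2); f0=manip.sense()["ft_force"]; print(f0)
for z in np.arange(124,107,-1.5):
    manip.movel(P(-150,z),None,0.03); manip.sleep(.05)
    s=manip.sense(); f=s["ft_force"]-f0; print(z,s["ee_pos"][2].round(4),f.round(1),s["moment"].round(2),round(s["t"],1))
    if f[2]>1.5: break
E
```

```text
[ 0.64623007 -0.41935682  0.54180494]
124.0 0.1239 [-0.9 -0.1 -0.8] [ 0.04  0.04 -0.02] 2.3
122.5 0.1225 [-1.6  0.3 -0.4] [0.01 0.04 0.04] 2.6
121.0 0.121 [-0.4  0.2 -0.3] [ 0.04 -0.01 -0.04] 2.9
119.5 0.1195 [-0.9  1.2 -0.8] [ 0.03  0.01 -0.01] 3.2
118.0 0.1179 [-0.8  0.8 -1.5] [-0.05 -0.05  0.  ] 3.5
116.5 0.1164 [-0.2  0.1 -1.1] [ 0.04 -0.05  0.02] 3.8
115.0 0.1149 [-1.4  1.1 -0.8] [ 0.04 -0.03 -0.03] 4.1
113.5 0.1135 [-0.8  0.1 -1.1] [-0.02  0.02  0.03] 4.4
112.0 0.1119 [-0.5  0.6 -0.5] [-0.03  0.04  0.06] 4.7
110.5 0.1104 [-1.  -0.3 -0.9] [0.01 0.05 0.04] 5.0
109.0 0.1089 [-0.9  0.5 -0.8] [-0.01 -0.02 -0.01] 5.3
107.5 0.1078 [-1.3  0.5  3. ] [ 0.15  0.43 -0.07] 5.6
```

```bash
python3 - <<'E'
from h import *
from plant import manip
j=np.load("j.npy")
P=lambda x,z: w(j,(x,42.5,z))[0]
for z in (104,100,96.5,94.8):
    manip.movel(P(-150,z),None,0.03); manip.sleep(.1)
    s=manip.sense(); print(z,s["ee_pos"].round(4),s["ft_force"].round(1),s["moment"].round(2),round(s["t"],1),round(s["opening"],3))
manip.sleep(.3)
overlay(manip,j,"pics/w2.png")
c=manip.get_image("side")[180:330,280:460]; c2=manip.get_image("scene")[155:310,195:405]
cv2.imwrite("pics/both.png",np.hstack([cv2.resize(c,(380,317)),cv2.resize(c2,(420,317))]))
E
```

```text
104 [ 0.529  -0.0651  0.1043] [ 0.2 -0.4  3.9] [ 0.09  0.29 -0.  ] 6.0 0.84
100 [ 0.529  -0.0651  0.1004] [-0.4 -0.2  5.1] [ 0.08  0.31 -0.01] 6.4 0.838
96.5 [ 0.5289 -0.0651  0.097 ] [-0.2 -0.   6.2] [ 0.09  0.5  -0.03] 6.7 0.839
94.8 [ 0.5288 -0.0651  0.0953] [-1.1 -0.   6.3] [ 0.21  0.67 -0.05] 7.1 0.84
```

View pics/w2.png

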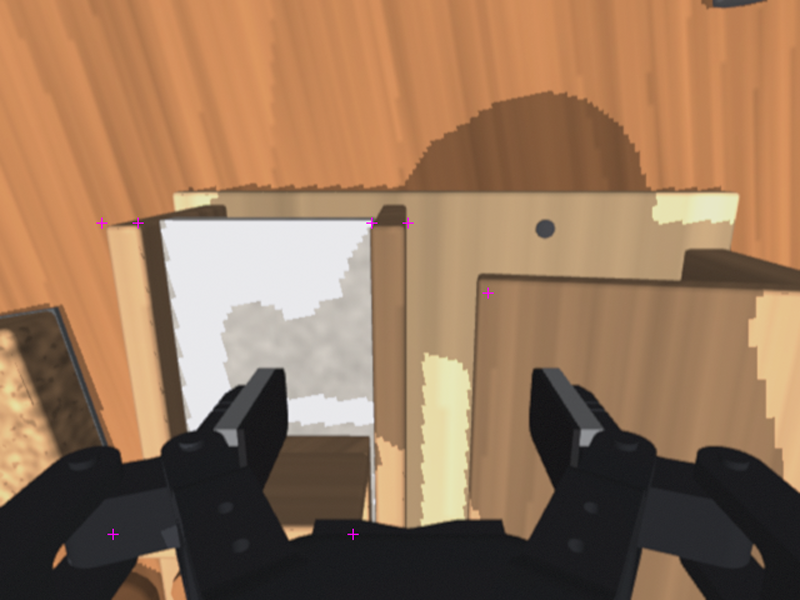

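View pics/both.png

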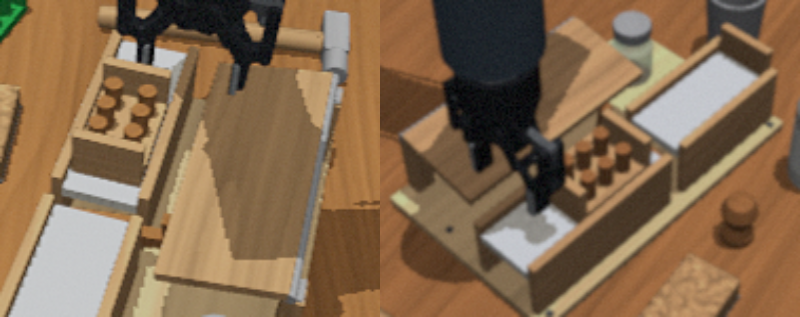

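The gate has dropped (slot empty), the board is held at about 6 N, and the rack finger is in the chute behind the rack. Now I'll push, checking along the way.

```bash
python3 - <<'E'
from h import *
from plant import manip
j=np.load("j.npy")
P=lambda x,z: w(j,(x,42.5,z))[0]
for x in (-140,-130,-115,-95,-75,-50,-25,0,20):
    manip.movel(P(x,94.),None,0.05)
    s=manip.sense(); f=s["ft_force"]; c,n=np.cos(j[2]),np.sin(j[2])
    print(x,tojig(j,s["ee_pos"]).round(1),"F jig",(c*f[0]+n*f[1]).round(1),(-n*f[0]+c*f[1]).round(1),f[2].round(1),s["moment"].round(2),round(s["t"],1))
    if np.abs(f[:2]).max()>15: print("STOP");break
manip.sleep(.2)
c=manip.get_image("side")[180:380,250:460]; c2=manip.get_image("scene")[155:310,195:405]
cv2.imwrite("pics/both2.png",np.hstack([cv2.resize(c,(380,362)),cv2.resize(c2,(420,362))]))
E
```

```text
-140 [-140.4   41.9   94.8] F jig -1.2 0.2 6.0 [-0.68  0.29  0.05] 7.9
-130 [-131.    41.9   94.9] F jig -4.0 -0.1 6.2 [-1.32  0.31  0.12] 8.2
-115 [-116.1   42.    94.8] F jig -4.4 -0.3 5.8 [-1.47  0.39  0.12] 8.7
-95 [-97.1  42.3  94.9] F jig -8.1 0.6 8.6 [-2.52  0.79  0.09] 9.2
-75 [-76.4  42.   94.8] F jig -5.6 -0.1 7.4 [-1.78  0.39  0.18] 9.8
-50 [-51.5  42.   94.8] F jig -5.0 -1.3 6.3 [-1.93  0.37  0.15] 10.4
-25 [-26.6  42.   94.8] F jig -6.0 -0.8 8.0 [-2.02  0.4   0.15] 11.1
0 [-1.6 42.  94.8] F jig -6.2 -0.8 7.0 [-2.06  0.4   0.15] 11.7
20 [18.4 41.9 94.9] F jig -5.7 -0.3 7.5 [-1.96  0.3   0.15] 12.3
```

View pics/both2.png

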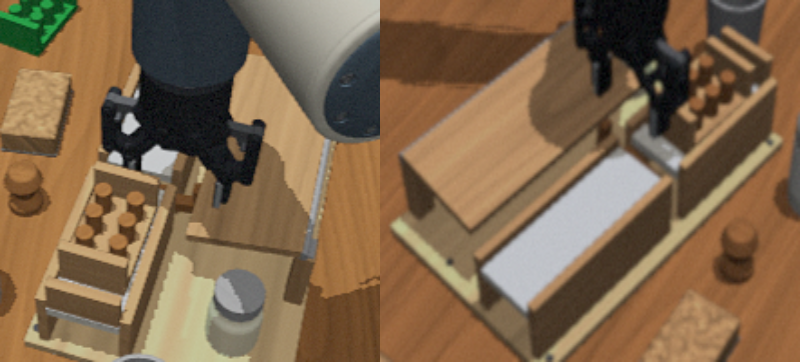

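The rack is wholly past the gate, with a gap of roughly 20 mm to the stop. I'll back off 3 mm so the lift doesn't drag the rack, then rise.

```bash
python3 - <<'E'
from h import *
from plant import manip
j=np.load("j.npy")
P=lambda x,z: w(j,(x,42.5,z))[0]
manip.movel(P(15.5,94.5),None,0.03)
manip.movel(P(15.5,125),None,0.06)
manip.movel(P(15.5,200),None,0.15)
manip.movel(P(-90,260),None,0.2)
manip.sleep(.5); s=manip.sense(); print(s["t"],s["ft_force"].round(2))
c=manip.get_image("side")[180:380,250:460]; c2=manip.get_image("scene")[155:310,195:405]
cv2.imwrite("pics/both3.png",np.hstack([cv2.resize(c,(380,362)),cv2.resize(c2,(420,362))]))
cv2.imwrite("pics/side3.png",cv2.resize(c,None,fx=3,fy=3,interpolation=cv2.INTER_CUBIC))
v=j.copy(); v[3]=81; v[4]=0; overlay(manip,v,"pics/w3.png")
E
```

```text
15.4417 [-0.08 -0.97 -0.52]
```

View pics/both3.png

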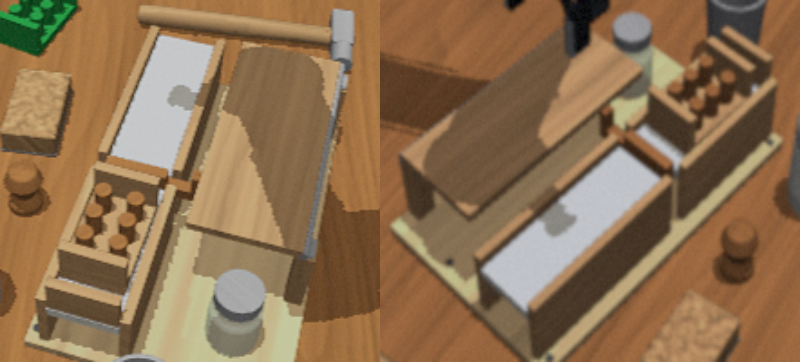

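View pics/side3.png

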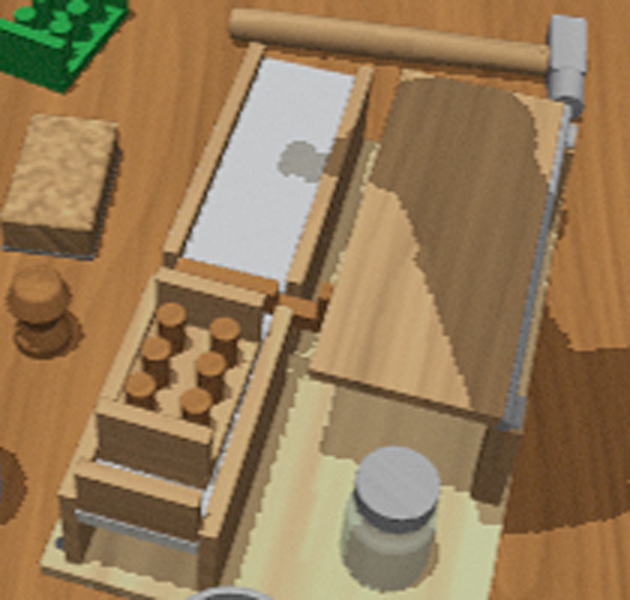

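The gate is up and shut, the board is level, and the rack stands upright between gate and stop. A quick numeric check of the rack's position, then I'll hand in.

```bash
python3 - <<'E'
from h import *
from plant import manip
j=np.load("j.npy"); cs=manip.camera_params("side")
pts=np.array([(157,272),(275,297),(98,404),(212,439)])/3+[250,180]-.3
G=np.array([(-50,-30,115),(-50,30,115),(50,-30,115),(50,30,115)],float)
f=least_squares(lambda v:(proj(cs,w(j,G+[v[0],v[1],0]))-pts).ravel(),[80,0])
print(f.x,f.fun.round(1))
if 66<f.x[0]<100: manip.close_job(); print("closed",manip.sense()["t"])
E
```

```text
[79.3340049 -0.5913541] [ 1.4 -2.4 -2.4 -2.1  0.2  2.7  0.7  1.2]
the job is handed in; nothing more can be done
the job is handed in; nothing more can be done
```

The job is done and handed in at about 15.5 s of the 54 s allowed. The job reports no verdict.

**What I did:** One fingertip pressed the board down to an estimated 0.18 rad, taking about 6 to 8 N. The other fingertip pushed the rack about 155 mm along the chute. I then backed off 3 mm and lifted the hand clear.

**Last checks:**
- **Rack:** it sits at about jig x 79 mm, y −0.6 mm. The allowed ranges are 60 to 105 mm and ±8 mm. It looks upright on the floor between the gate and the stop. The final fit left errors of up to 2.7 px (roughly 4 mm), still inside the limits.
- **Gate:** the gate is up and the board looks level in both views. I could not read the hinge angle directly, so both the pressed and the shut angle come from geometry and pictures.
- **Robot:** the hand is well clear and the force reading is at noise level.
- **Bystanders:** those in the final pictures look unmoved. The offcut was outside the final crops, the glue and tin only partly in them, so I did not check those three again.

No check failed.

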